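# Pack the eraser and shut the supply box

### The arm

A 7-joint arm with a two-finger parallel gripper is mounted at the origin on the work surface. World frame = base frame: x ahead of the robot, y to its left, z up, the work surface at z = 0. Lengths are in m, angles in rad, forces in N, time in s.
With the tool pointing down it reaches from about 0.4 to 0.875 m from the base axis. Payload 6.5 kg.
Tool frame: the origin (TCP) lies at the very end of the fingers, on their centre line; the grasp point (between the pads) lies 19 mm behind it; x points along the fingers, z is the direction in which the jaws open and shut, and the axes are right-handed (so a half turn about x gives the same grasp; the last joint's range is limited). The gripper opens to 85 mm and grips with 20 to 120 N. Pads are 22 mm wide; open, the fingers measure 114 mm over their backs; the gripper's body (76 mm by 85 mm) begins 54 mm behind the grasp point. The pads swing forward as they close: fully open they stand 13 mm farther back than shut.
Start: joints at [1.167, 0.536, -0.004, 1.538, 0.003, 1.067, -0.071], TCP at [0.215, -0.613, 0.231] pointing down, gripper open.
Joint ranges: [-2.7, 2.7], [-0.37, 2.16], [-1.27, 1.26], [0.24, 2.4], [-1.31, 4.45], [0.19, 1.91], [-2.76, 2.76]. Speed limits (rad/s): [2.39, 2.39, 3.14, 3.14, 3.14, 3.14, 3.14].

### API

Orientations are given as [roll, pitch, yaw] about the fixed x, y, z axes, in that order (R = Rz(yaw) Ry(pitch) Rx(roll)).
In Python, from station import bot gives the robot as it stands.
- The arm moves only by the tool send_rows, never from a script. Its argument "series" is text: rows parted by semicolons, each of 5 numbers parted by spaces: the closure, from 0 (fully open) to 1 (shut), then the shift along the tool's x, y, z in m, then the turn about the tool's x in degrees. In form: gripper x y z twist; .... A call has 1 to 12 rows; each row shifts and turns the commanded pose from where the row before left it, along the tool's axes as they then stand; what a row does not reach is not made up. A row lasts 1/8 s, in which the tool goes at most 62.5 mm and 10.7 degrees, less where a joint would pass 70% of its speed; a pose out of reach is approached as far as the arm can. A call is refused whole if a number of a shift passes 0.0625 or a number of a turn 10.7, either way. A call with a gripper value outside its range is refused whole. The fingers move at their own pace and stop on an object; the grip force is fixed at half the most. Time passes only in rows, so rows that do not move let the fingers close. It gives the time, the measured TCP pose, the force and the opening at its end, in the units of the state.
- bot.read_state(): the state, without advancing time (a new reading comes with each control period).
- bot.capture(name): name is "scene" or "top"; returns a dict with "color" (420x560x3 uint8, red, green, blue), "fov_y" (degrees; the focal length in pixels is half the picture's height over the tangent of half this angle, whatever the lens; pixels are square), "cx", "cy" (the principal point, pixels), "pose" (4x4, takes a point from camera to world coordinates). Camera axes: x right, y down, z forward; pixel columns grow to the right and rows downward; lengths in m; the calibration is good to about 2 mm. A picture is of the moment at which its call begins. There is no depth.
- bot.sign_off(): hands the job in, once; it reports no verdict.
The state is a dict: "clock": time; "qpos": joint angles; "joint_velocities": joint speeds; "effort": joint torques, N m; "eef_pos": TCP position; "ee_rot": TCP orientation; "contact_force": force on the tool from outside, world axes, zero at the start; "torque": the same for the moment, N m; "opening": finger opening in m.
Only numpy, scipy, OpenCV 4.12 (cv2) and the standard library are available. Lean on these libraries where they do the work, as an engineer would, in place of code of your own. Each camera call takes 0.05 s, during which the arm holds its last target.

### The job

Put the loose eraser into the open compartment of the wooden supply box and let go of it, then close the box by sliding its flush, handle-less shutter fully home over the eraser: press your fingertips down on the shutter and drag it along by friction. The shutter is a thin board that cracks if pressed with more than about 22 N, so feel for it and press gently. Leave the other supplies on the table where they are, and finish with the hand clear.

Things in the scene. Friction and masses are not known exactly. Their poses are not given: they have to be found in the camera images.
- box: Plywood supply box fixed to the table, 92 mm (its x) by 250 mm (its y) by 42 mm to the rim; origin at the centre of its underside, z up. Walls and floor 6 mm thick. A fixed hood, top at 50 mm height, covers y = -125 to -30 mm. The open compartment lies at the +y end; between the two the shutter shows.
- compartment (a point): Centre of the compartment's floor, 6 mm above the table, at box x = 0, y = 77 mm; axes as the box's. With the shutter fully open the compartment is 80 mm (x) by 84 mm (y) wide inside, y = 35 to 119 mm of the box. Its rim is 36 mm above this point.
- window (a point): Fixed point of the box over the shutter, at rim height (42 mm over the table), box x = 0, y = 0; axes as the box's. The shutter's top lies 1 to 5 mm below this point: it differs from box to box and is not measured, so find it by touch. The hood's edge is 30 mm from it on the -y side.
- shutter (a joint): Flush plain wooden board 79 mm wide, 4 mm thick, no handle, rigid to press. Value in m: 0 = fully open, 0.084 = home at the +y end wall; starts at 0 to 0.010. Front edge at box y = 35 mm + value; it can be pressed from y = -30 mm to there. Sliding takes about 3.5 N, and it stays where left. 8 to 12 N of pressing drags it along; above 22 N of total contact force it cracks.
- eraser: White block eraser in a plain card sleeve, 56 mm (its x) by 22 mm (its y) by 14 mm high, about 30 g, lying on the table; origin at the centre of its underside, z up. Grip it across its 22 mm width.
- glue: Bystander: standing glue bottle, 44 mm diameter, 125 mm high; origin at the centre of its underside. Leave alone.
- pencils: Bystander: flat pencil carton 190 mm (its x) by 55 mm (its y) by 22 mm high; origin at the centre of its underside. Leave alone.
- notebooks: Bystander: stack of three notebooks, 194 mm (its x) by 250 mm (its y) by 36 mm high; origin at the centre of its underside. Leave alone.
There are look-alikes about, which are no part of the job. Several things have the shape of the eraser; the one meant has the colours described above.

How it is judged:
On the way, in this order (a step that is already met when the one before it is completed fails the run):
1. the eraser rests in the open compartment, let go (x of eraser in the frame of box between -0.04 and 0.04 m and y of eraser in the frame of box between 0.035 and 0.119 m and z of eraser in the frame of box below 0.03 m and linear speed of eraser below 0.03 m/s and contact force between the fingers and eraser below 0.05 N), for 0.2 s.
2. the shutter is fully home (value of joint shutter above 0.08 m), for 0.2 s.
At the end, for the whole second after the job is handed in: The eraser lies at rest inside the compartment (its centre within the walls, below the shutter), and the shutter is at rest within 4 mm of fully home over it (value of joint shutter above 0.08 m and velocity of joint shutter below 0.01 m/s and x of eraser in the frame of box between -0.04 and 0.04 m and y of eraser in the frame of box between 0.035 and 0.119 m and z of eraser in the frame of box below 0.03 m and linear speed of eraser below 0.02 m/s); the robot touches nothing.
It fails at once if the shutter is pressed with more than 22 N (contact force between anything else and shutter above 22 N).
It fails at once if the glue bottle is moved by more than 20 mm (distance of glue from where it was at the start of the episode above 0.02 m).
It fails at once if the pencil carton is moved by more than 20 mm (distance of pencils from where it was at the start of the episode above 0.02 m).
It fails at once if the notebooks are moved by more than 20 mm (distance of notebooks from where it was at the start of the episode above 0.02 m).
It also fails if it takes over 58 s, if anything falls off the work surface, if the arm or the gripper's body presses on something with over 40 N, if the wrist force passes 120 N, or if a joint passes its speed limit or range.

## Working session

There is one attempt and no reset: what is moved stays moved. The work goes in short steps, Python scripts to look and compute and a tool call to move; the robot and the scene stay as the last step left them, time stands still between calls to the robot, and variables do not carry over. Pictures are saved under pics/ and viewed, and the job is handed in when it is done.

Besides the shell and the picture viewer there is one more tool, called after "Emit:" as name(argument=value, ...) on one line, values as JSON. send_rows: Moves the arm, as the interface text tells. Its arguments: {"type":"object","properties":{"series":{"type":"string"}},"required":["series"]}

```bash
mkdir -p pics; ls; python3 - <<'E'
from station import bot
import cv2,json,numpy as np
s=bot.read_state(); print(s)
for n in("scene","top"):
    c=bot.capture(n); cv2.imwrite(f"pics/{n}0.png",c["color"][:,:,::-1])
    print(n,c["fov_y"],c["cx"],c["cy"],np.round(c["pose"],4).tolist())
E
```

```text
pics
{'clock': 0.0, 'qpos': array([ 1.16679747,  0.53714223, -0.0044309 ,  1.53886852,  0.00260596,
        1.06731751, -0.07117438]), 'joint_velocities': array([-0.00053821,  0.00106898, -0.00033708, -0.00030205,  0.00066015,
       -0.00086984, -0.00043162]), 'effort': array([-7.47630729e-04, -5.83427095e+01,  1.04819532e+00, -2.59104770e+01,
        1.23422669e-02,  9.62061138e-03,  1.69011344e-05]), 'eef_pos': array([ 0.21518354, -0.61267665,  0.23043049]), 'ee_rot': array([-3.06279147,  1.56906641,  1.98749016]), 'contact_force': array([-0.23122886, -0.8024043 ,  0.01305003]), 'torque': array([0.00914245, 0.04153162, 0.01371831]), 'opening': 0.08515662503016289}
scene 52.73564675064411 277.54453222623175 216.27798052064716 [[-0.6521, 0.5728, -0.4967, 1.1229], [0.7581, 0.4859, -0.435, 0.4574], [-0.0078, -0.6602, -0.7511, 0.9043], [0.0, 0.0, 0.0, 1.0]]
top 54.826442469991164 279.9257218776126 206.19440051804514 [[0.1102, -0.9688, 0.2221, 0.3238], [-0.9939, -0.1085, 0.0202, -0.0358], [0.0045, -0.2229, -0.9748, 1.1543], [0.0, 0.0, 0.0, 1.0]]
```

View pics/scene0.png

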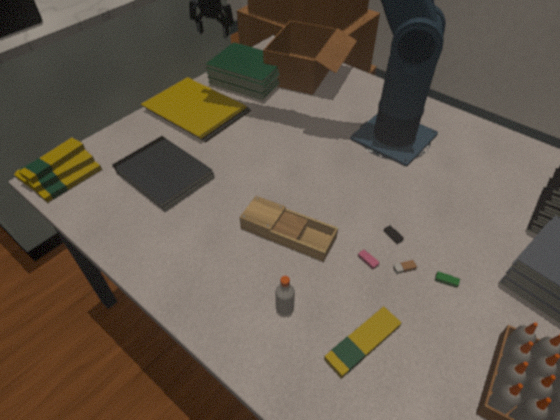

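View pics/top0.png

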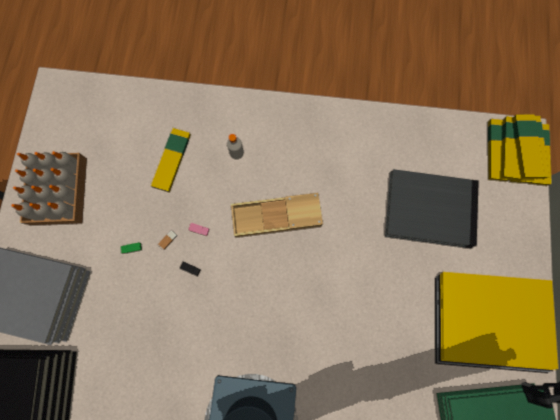

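The four eraser-shaped items in the top view are green (131,248), brown sleeve with a white end (168,240), pink (199,229) and black (190,269). Only the one at (168,240) is white with a card sleeve. I'll check it in a crop.

```bash
cat > h.py <<'E'
import cv2,numpy as np
from station import bot
def cam(n):
    c=bot.capture(n); h=c["color"].shape[0]; f=h/2/np.tan(np.radians(c["fov_y"])/2)
    K=np.array([[f,0,c["cx"]],[0,f,c["cy"]],[0,0,1]])
    return c["color"],K,np.array(c["pose"])
def ray(K,P,uv,z):
    d=P[:3,:3]@np.linalg.inv(K)@np.array([uv[0],uv[1],1.]); o=P[:3,3]
    return o+d*(z-o[2])/d[2]
def proj(K,P,X):
    p=K@(P[:3,:3].T@(np.array(X,float)-P[:3,3])); return p[:2]/p[2]
E
python3 - <<'E'
from h import *
im,K,P=cam("top")
a=cv2.resize(im[180:290,110:340],None,fx=3.4,fy=3.4,interpolation=cv2.INTER_CUBIC)
im2,K2,P2=cam("scene")
b=cv2.resize(im2[190:300,230:470],None,fx=3.3,fy=3.3,interpolation=cv2.INTER_CUBIC)
cv2.imwrite("pics/c1.png",a[:,:,::-1]);cv2.imwrite("pics/c2.png",b[:,:,::-1])
for uv in((168,240),(277,214)): print(ray(K,P,uv,0.014))
E
```

```text
[0.45066681 0.29196618 0.014     ]
[ 0.55968568 -0.00632504  0.014     ]
```

View pics/c1.png

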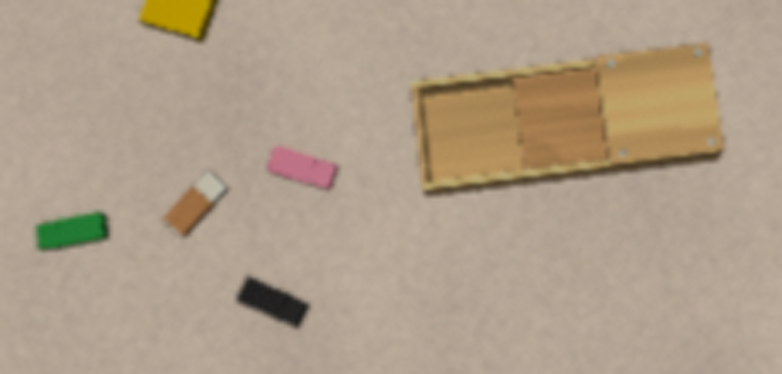

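View pics/c2.png

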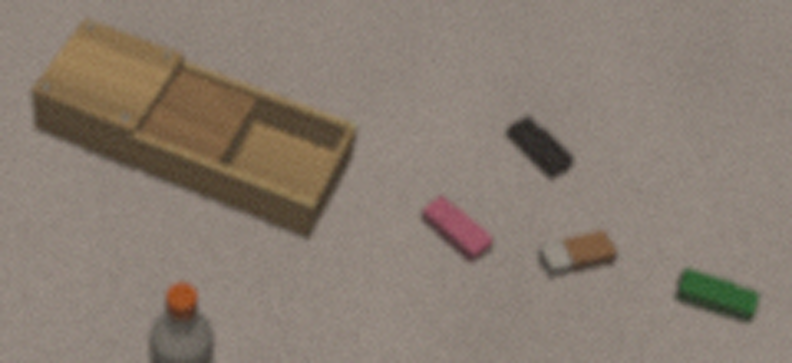

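The crop confirms it: the white-ended block in a brown card sleeve at top (168,240) is the eraser. Compartment is at the left (+y) end of the box, the brown shutter in the middle and the hood at the right. Next I measure both.

```bash
python3 - <<'E'
from h import *
for n,er in(("top",(145,225,190,257)),("scene",(388,255,422,278))):
    im,K,P=cam(n)
    x0,y0,x1,y1=er
    c=im[y0:y1,x0:x1].astype(int); lab=cv2.cvtColor(im,cv2.COLOR_RGB2LAB).astype(float)[y0:y1,x0:x1]
    bg=np.median(lab.reshape(-1,3),0); d=np.linalg.norm(lab-bg,axis=2)
    m=(d>14).astype(np.uint8)
    k,l,st,ce=cv2.connectedComponentsWithStats(m)
    i=1+np.argmax(st[1:,4]); 
    ys,xs=np.where(l==i)
    pts=np.array([ray(K,P,(x+x0,y+y0),0.013)[:2] for x,y in zip(xs,ys)])
    r=cv2.minAreaRect((pts*1000).astype(np.float32)); print(n,st[i],"rect mm",r, "mean",pts.mean(0)*1000)
    for row in m: print(''.join('.#'[v] for v in row))
im,K,P=cam("top")
# box corners from crop c1 (scale 3.4, offset 110,180)
for lab,(u,v),z in(("A",(414,83),.042),("B",(427,191),.042),("H1",(706,44),.05),("H2",(721,153),.05),("S1",(514,76),.042),("S2",(524,170),.04),("E1",(599,65),.05),("E2",(610,160),.05)):
    print(lab,ray(K,P,((u+.5)/3.4-.5+110,(v+.5)/3.4-.5+180),z)[:2]*1000)
im,K,P=cam("scene")
for lab,(u,v),z in(("A",(308,222),.042),("B",(354,128),.042),("H1",(36,95),.05),("H2",(86,22),.05)):
    print(lab,ray(K,P,((u+.5)/3.3-.5+230,(v+.5)/3.3-.5+190),z)[:2]*1000)
E
```

```text
top [ 13   6  20  19 183] rect mm ((450.6274108886719, 294.9548034667969), (29.045072555541992, 58.50244903564453), 53.53994369506836) mean [448.73281931 295.40317722]
............................................#
............................................#
............................................#
...........................................##
...........................................##
...........................................##
............................#................
.........................##..#...............
........................#####................
.....................#..######.#.............
....................###.######.##............
...................#####..###.###............
..................#######..#.###.............
.................#########..###..............
.................#############...............
................#############................
...............##############................
..............##############.................
.............##############..................
.............#############...................
............
[... 1189 characters left out ...]
####.....
.....####......##############.....
.....####.....##############......
......##################..........
.......#############..............
.......#######....................
........##........................
..................................
..................................
..................................
A [568.05375165 123.9088772 ]
B [479.67191869 101.0272662 ]
H1 [ 626.16778343 -113.30809704]
H2 [ 536.0695034  -133.70162462]
S1 [583.20944025  42.22242814]
S2 [505.96956491  24.6646113 ]
E1 [598.43955905 -27.00482516]
E2 [520.27616505 -44.41837903]
A [581.70306725 132.6377143 ]
B [483.66910326 105.41455014]
H1 [ 627.79304495 -107.7950292 ]
H2 [ 541.06760749 -132.58272185]
```

```bash
python3 - <<'E'
from h import *
im,K,P=cam("top")
a=cv2.resize(im[185:245,225:330],None,fx=7.5,fy=7.5,interpolation=cv2.INTER_CUBIC)
im2,K2,P2=cam("scene")
b=cv2.resize(im2[190:264,235:341],None,fx=7.5,fy=7.5,interpolation=cv2.INTER_CUBIC)
cv2.imwrite("pics/d1.png",a[:,:,::-1]);cv2.imwrite("pics/d2.png",b[:,:,::-1])
E
```

```text
(no output)
```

View pics/d1.png

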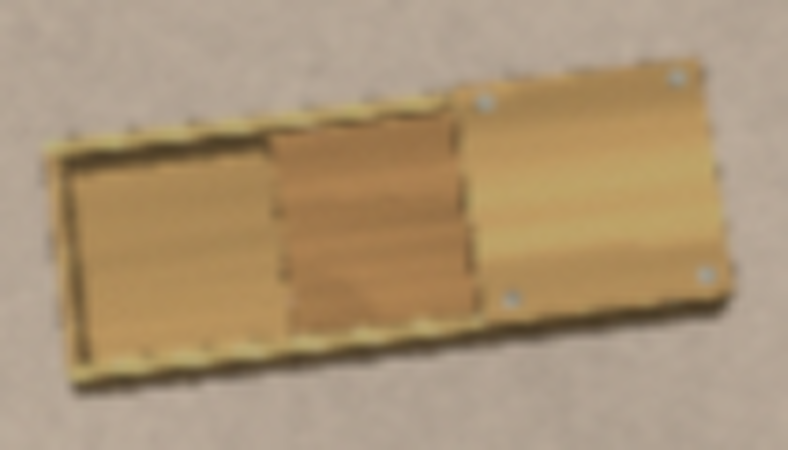

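View pics/d2.png

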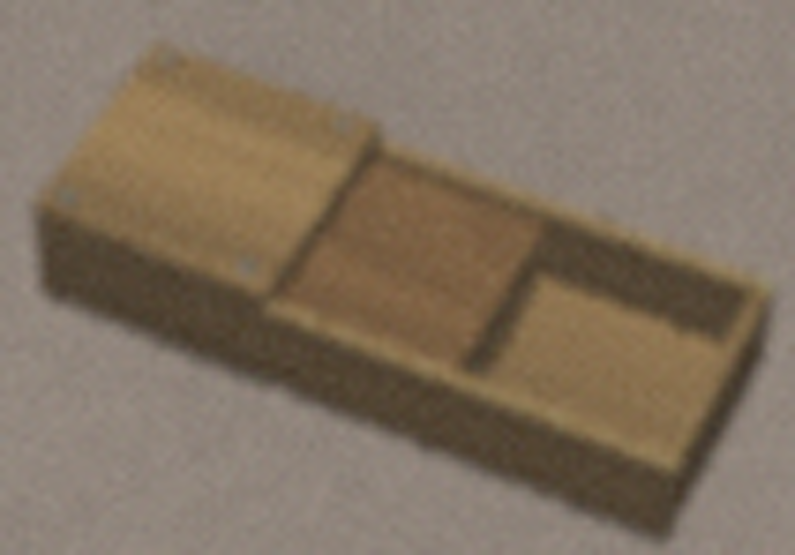

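```bash
python3 - <<'E'
from h import *
from scipy.optimize import least_squares
L={"A":(46,125,42),"B":(-46,125,42),"H1":(46,-125,50),"H2":(-46,-125,50),"E1":(46,-30,50),"E2":(-46,-30,50)}
px={"top":({"A":(45,148),"B":(72,380),"H1":(697,62),"H2":(730,293),"E1":(453,92),"E2":(483,318)},(225,185)),
"scene":({"A":(680,468),"B":(768,290),"H1":(40,203),"H2":(160,45),"E1":(266,298),"E2":(378,128)},(235,190))}
SH={"top":[(270,138),(290,330)],"scene":[(470,360),(540,228)]}
C={}
for n in px:
    im,K,P=cam(n);C[n]=(K,P)
def res(p,ns):
    x,y,t=p; r=[]
    R=np.array([[np.cos(t),-np.sin(t)],[np.sin(t),np.cos(t)]])
    for n in ns:
        d,o=px[n];K,P=C[n]
        for k,uv in d.items():
            X=np.append(R@(np.array(L[k][:2])/1000)+[x,y],L[k][2]/1000)
            r+=list(proj(K,P,X)-((np.array(uv)+.5)/7.5-.5+o))
    return np.array(r)
for ns in(["top"],["scene"],["top","scene"]):
    s=least_squares(res,[.55,0,.23],args=(ns,)); print(ns,s.x,np.degrees(s.x[2]),np.round(s.fun,1))
    x,y,t=s.x; R=np.array([[np.cos(t),-np.sin(t)],[np.sin(t),np.cos(t)]])
    for n in ns:
        K,P=C[n]
        for uv in SH[n]: print(' shutter',n,R.T@(ray(K,P,(np.array(uv)+.5)/7.5-.5+px[n][1],.039)[:2]-[x,y])*1000)
s=bot.read_state();print(s['eef_pos'],s['ee_rot'],s['clock'])
E
```

```text
['top'] [ 0.55370229 -0.00457506  0.23928591] 13.710072775078139 [-0.5 -0.6 -0.7  0.5  0.5 -0.8  1.   0.2 -0.4 -0.7  0.   1.2]
 shutter top [37.78651447 39.56226634]
 shutter top [-36.05183277  40.83858894]
['scene'] [ 0.5531921  -0.00421826  0.23775886] 13.622578938534385 [-0.5  0.7  1.3 -0.6 -1.1  0.4 -0.5 -0.5  0.1  0.   0.8 -0.4]
 shutter scene [30.92968837 41.57945196]
 shutter scene [-35.10747028  38.16184375]
['top', 'scene'] [ 0.55344819 -0.00437228  0.23858894] 13.670139554931165 [-0.6 -0.6 -0.8  0.5  0.4 -0.7  1.   0.3 -0.4 -0.6 -0.1  1.3 -0.6  0.7
  1.2 -0.6 -1.2  0.5 -0.6 -0.5 -0.   0.1  0.6 -0.4]
 shutter top [37.95790682 39.33150921]
 shutter top [-35.88131204  40.55636868]
 shutter scene [30.75175358 41.76394605]
 shutter scene [-35.28821923  38.40115575]
[ 0.21540374 -0.61327068  0.23131492] [-0.54911584  1.57072946 -1.78208292] 0.6
```

```bash
cat >> h.py <<'E'
from scipy.spatial.transform import Rotation as Ro
def st():
    s=bot.read_state(); R=Ro.from_euler('xyz',s['ee_rot']).as_matrix()
    return s,R
def plan(target,jaw):
    """jaw deg: direction of tool z in xy (mod 180). prints shift in present tool axes & twist"""
    s,R=st(); d=R.T@(np.array(target)-s['eef_pos'])
    j=np.degrees(np.arctan2(R[1,2],R[0,2])); dz=(jaw-j+90)%180-90
    # twist + about tool x (down): world yaw decreases
    tw=-dz
    print('clock',s['clock'],'tcp',s['eef_pos'].round(4),'jaw',j.round(2),'tiltx',R[:,0].round(3),'F',s['contact_force'].round(2),'open',round(s['opening'],4),'q7',s['qpos'][6].round(2))
    print('shift now-axes mm',(d*1000).round(1),'twist',round(tw,2))
    R2=R@Ro.from_euler('x',tw,degrees=True).as_matrix()
    print('shift after twist mm',(R2.T@(np.array(target)-s['eef_pos'])*1000).round(1))
E
python3 - <<'E'
from h import *
plan((.55,-.1,.2),54)
plan((.451,.2965,.1),54)
E
```

```text
clock 0.6 tcp [ 0.2154 -0.6133  0.2313] jaw -70.64 tiltx [-0. -0. -1.] F [ 0.96 -0.09 -0.01] open 0.0857 q7 -0.07
shift now-axes mm [  31.3  485.8 -373.4] twist 55.36
shift after twist mm [  31.3  -31.  -611.9]
clock 0.6 tcp [ 0.2154 -0.6133  0.2313] jaw -70.64 tiltx [-0. -0. -1.] F [ 0.96 -0.09 -0.01] open 0.0857 q7 -0.07
shift now-axes mm [ 131.3  523.8 -780.3] twist 55.36
shift after twist mm [ 131.3 -344.2 -874.5]
```

Emit:
send_rows(series="0 0.002 0.040 -0.031 0;0 0.002 0.040 -0.031 0;0 0.002 0.040 -0.031 0;0 0.002 0.040 -0.031 0;0 0.002 0.040 -0.031 0;0 0.002 0.040 -0.031 0;0 0.002 0.040 -0.031 0;0 0.002 0.040 -0.031 0;0 0.002 0.040 -0.031 0;0 0.002 0.040 -0.031 0;0 0.002 0.040 -0.031 0;0 0.002 0.040 -0.031 0")

```text
clock: 2.1
eef_pos: [0.5459, -0.1019, 0.2075]
ee_rot: [0.728, 1.57, -0.506]
contact_force: [-0.5, 0.1, -0.3]
opening: 0.0851
```

```bash
python3 - <<'E'
from h import *
plan((.451,.2965,.1),54)
E
```

```text
clock 2.1 tcp [ 0.5459 -0.1019  0.2075] jaw -70.66 tiltx [ 0.001 -0.    -1.   ] F [-0.5   0.15 -0.32] open 0.0851 q7 -1.22
shift now-axes mm [ 107.3   42.4 -407.4] twist 55.34
shift after twist mm [ 107.3 -311.  -266.6]
```

Emit:
send_rows(series="0 0 0 0 -10.4;0 0 0 0 -10.4;0 0 0 0 -10.4;0 0 0 0 -10.4;0 0 0 0 -10.4;0 0 0 0 -10.4;0 0 0 0 -10.4;0 0 0 0 -10.4;0 0 0 0 -10.4;0 0 0 0 -10.4;0 0 0 0 -10.4;0 0 0 0 -10.3")

```text
clock: 3.6
eef_pos: [0.545, -0.1034, 0.2074]
ee_rot: [-2.093, 1.571, -1.144]
contact_force: [0.0, -0.5, 0.3]
opening: 0.0854
```

```bash
python3 - <<'E'
from h import *
plan((.451,.2965,.1),54)
E
```

```text
clock 3.6 tcp [ 0.545  -0.1034  0.2074] jaw 54.38 tiltx [ 0. -0. -1.] F [ 0.04 -0.46  0.35] open 0.0854 q7 0.74
shift now-axes mm [107.3 309.3 270.3] twist 0.38
shift after twist mm [107.3 311.1 268.3]
```

Emit:
send_rows(series="0 0.002 0.031 0.027 0;0 0.002 0.031 0.027 0;0 0.002 0.031 0.027 0;0 0.002 0.031 0.027 0;0 0.002 0.031 0.027 0;0 0.002 0.031 0.027 0;0 0.002 0.031 0.027 0;0 0.005 0.031 0.027 0;0 0.010 0.031 0.027 0.4;0 0.025 0.031 0.027 0;0 0.025 0 0 0;0 0.025 0 0 0")

```text
clock: 5.1
eef_pos: [0.4527, 0.2981, 0.1026]
ee_rot: [-0.479, 1.57, 0.459]
contact_force: [0.2, -0.2, 0.1]
opening: 0.0858
```

```bash
python3 - <<'E'
from h import *
plan((.451,.2965,.005),54)
for n in("top","scene"):
    im,K,P=cam(n); 
    u=proj(K,P,(.451,.2965,.03)); x,y=u.astype(int)
    cv2.imwrite(f"pics/e_{n}.png",cv2.resize(im[max(0,y-50):y+50,max(0,x-70):x+70],None,fx=5,fy=5,interpolation=cv2.INTER_CUBIC)[:,:,::-1])
E
```

```text
clock 5.1 tcp [0.4527 0.2981 0.1026] jaw 53.71 tiltx [ 0.  0. -1.] F [ 0.19 -0.19  0.09] open 0.0858 q7 -0.18
shift now-axes mm [97.6  0.5 -2.3] twist -0.29
shift after twist mm [97.6  0.5 -2.3]
```

View pics/e_scene.png

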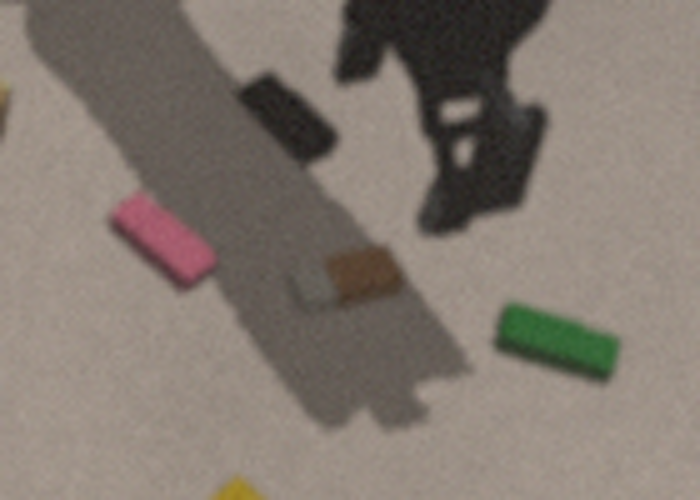

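Emit:
send_rows(series="0.4 0.025 0 -0.002 0;0.4 0.020 0 0 0;0.4 0.010 0 0 0;0.4 0 0 0 0")

```text
clock: 5.7
eef_pos: [0.4515, 0.2957, 0.048]
ee_rot: [2.748, 1.57, -2.599]
contact_force: [1.2, 0.7, -0.5]
opening: 0.0512
```

```bash
python3 - <<'E'
from h import *
plan((.451,.2965,.005),54)
for n in("top","scene"):
    im,K,P=cam(n); 
    u=proj(K,P,(.451,.2965,.03)); x,y=u.astype(int)
    cv2.imwrite(f"pics/f_{n}.png",cv2.resize(im[max(0,y-50):y+50,max(0,x-70):x+70],None,fx=5,fy=5,interpolation=cv2.INTER_CUBIC)[:,:,::-1])
E
```

```text
clock 5.7 tcp [0.4515 0.2957 0.048 ] jaw 53.65 tiltx [-0.001 -0.    -1.   ] F [ 1.24  0.7  -0.49] open 0.0512 q7 -0.24
shift now-axes mm [43.   0.8  0.4] twist -0.35
shift after twist mm [43.   0.8  0.4]
```

View pics/f_scene.png

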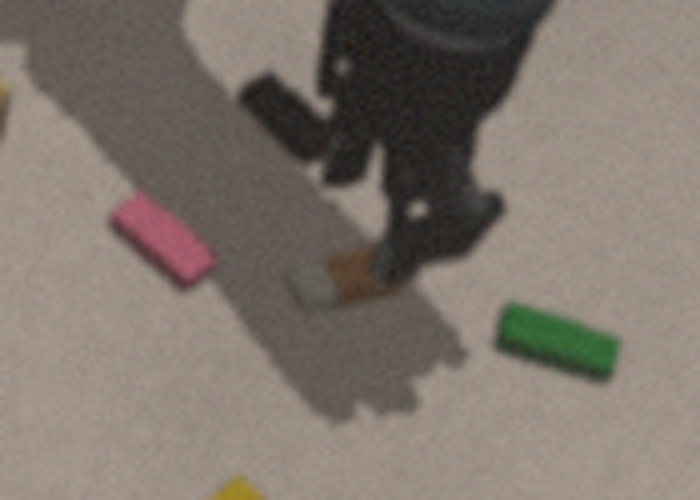

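Emit:
send_rows(series="0.4 0.020 0.001 0 0;0.4 0.015 0 0 0;0.4 0.008 0 0 0;0.4 0 0 0 0;1 0 0 0 0;1 0 0 0 0;1 0 0 0 0;1 0 0 0 0;1 0 0 0 0")

```text
clock: 6.92
eef_pos: [0.4512, 0.2968, 0.006]
ee_rot: [-0.426, 1.57, 0.511]
contact_force: [-0.8, -0.6, 6.1]
opening: 0.02
```

Emit:
send_rows(series="1 -0.010 0 0 0;1 -0.030 0 0 0;1 -0.040 0 0 0;1 -0.030 0 0 0;1 0 0 0 0")

```text
clock: 7.55
eef_pos: [0.4521, 0.2973, 0.1177]
ee_rot: [-0.388, 1.566, 0.548]
contact_force: [0.4, -0.9, -0.5]
opening: 0.0202
```

```bash
python3 - <<'E'
from h import *
# jaw along box x (13.7) or box y (103.7)
plan((.5343,.0742,.115),103.7)
plan((.5343,.0742,.115),13.7)
for n in("top","scene"):
    im,K,P=cam(n); 
    u=proj(K,P,(.451,.2965,.1)); x,y=u.astype(int)
    cv2.imwrite(f"pics/g_{n}.png",cv2.resize(im[max(0,y-50):y+50,max(0,x-70):x+70],None,fx=5,fy=5,interpolation=cv2.INTER_CUBIC)[:,:,::-1])
E
```

```text
clock 7.55 tcp [0.4521 0.2973 0.1177] jaw 53.64 tiltx [ 0.004  0.002 -1.   ] F [ 0.35 -0.9  -0.46] open 0.0202 q7 -0.17
shift now-axes mm [   2.5 -198.5 -131. ] twist -50.06
shift after twist mm [   2.5  -27.  -236.3]
clock 7.55 tcp [0.4521 0.2973 0.1177] jaw 53.64 tiltx [ 0.004  0.002 -1.   ] F [ 0.35 -0.9  -0.46] open 0.0202 q7 -0.17
shift now-axes mm [   2.5 -198.5 -131. ] twist 39.94
shift after twist mm [   2.5 -236.3   27. ]
```

View pics/g_scene.png

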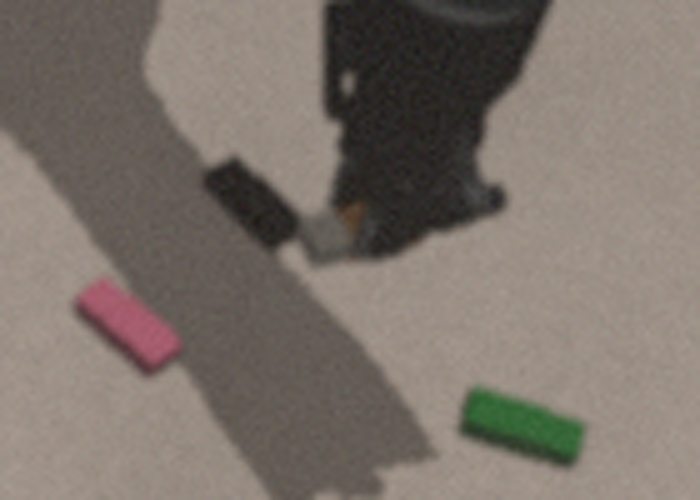

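Emit:
send_rows(series="1 0 0 0 10;1 0 0 0 10;1 0 0 0 10;1 0 0 0 10;1 0 -0.020 0.003 0;1 0 -0.040 0.005 0;1 0 -0.045 0.005 0;1 0 -0.045 0.005 0;1 0 -0.045 0.005 0;1 0 -0.030 0.003 0;1 0 -0.010 0.001 0;1 0 0 0 0")

```text
clock: 9.15
eef_pos: [0.5319, 0.0748, 0.1146]
ee_rot: [2.698, 1.569, 2.936]
contact_force: [-0.1, 0.3, -1.0]
opening: 0.0198
```

```bash
python3 - <<'E'
from h import *
plan((.5343,.0742,.045),13.7)
for n in("top","scene"):
    im,K,P=cam(n); 
    u=proj(K,P,(.534,.074,.1)); x,y=u.astype(int)
    cv2.imwrite(f"pics/h_{n}.png",cv2.resize(im[max(0,y-50):y+50,max(0,x-70):x+70],None,fx=5,fy=5,interpolation=cv2.INTER_CUBIC)[:,:,::-1])
E
```

```text
clock 9.15 tcp [0.5319 0.0748 0.1146] jaw 13.64 tiltx [-0.001  0.    -1.   ] F [-0.12  0.34 -0.99] open 0.0198 q7 -0.31
shift now-axes mm [69.6 -1.2  2.3] twist -0.06
shift after twist mm [69.6 -1.2  2.3]
```

View pics/h_scene.png

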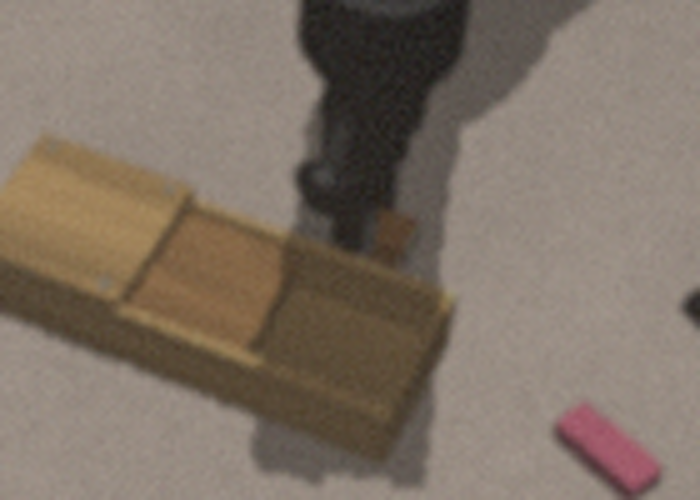

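Emit:
send_rows(series="1 0.015 -0.001 0.002 0;1 0.025 0 0 0;1 0.020 0 0 0;1 0.010 0 0 0;1 0 0 0 0")

```text
clock: 9.88
eef_pos: [0.5341, 0.0742, 0.0445]
ee_rot: [2.958, 1.569, -3.086]
contact_force: [1.0, 0.0, 0.0]
opening: 0.0205
```

```bash
python3 - <<'E'
from h import *
plan((.5343,.0742,.020),13.7)
for n in("top","scene"):
    im,K,P=cam(n); 
    u=proj(K,P,(.534,.074,.05)); x,y=u.astype(int)
    cv2.imwrite(f"pics/i_{n}.png",cv2.resize(im[max(0,y-50):y+50,max(0,x-70):x+70],None,fx=5,fy=5,interpolation=cv2.INTER_CUBIC)[:,:,::-1])
E
```

```text
clock 9.875 tcp [0.5341 0.0742 0.0445] jaw 13.68 tiltx [-0.001 -0.    -1.   ] F [0.98 0.01 0.  ] open 0.0205 q7 -0.37
shift now-axes mm [24.5 -0.   0.2] twist -0.02
shift after twist mm [24.5 -0.   0.2]
```

View pics/i_scene.png

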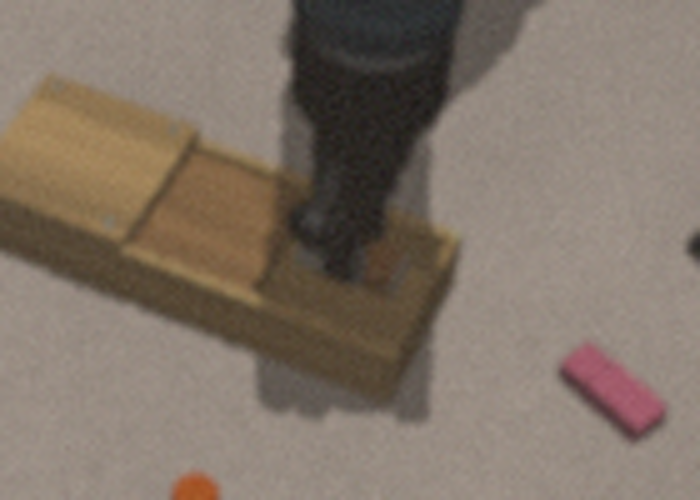

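Emit:
send_rows(series="1 0.012 0 0 0;1 0.010 0 0 0;1 0 0 0 0")

```text
clock: 10.35
eef_pos: [0.5338, 0.0737, 0.0223]
ee_rot: [3.104, 1.569, -2.941]
contact_force: [-0.5, -0.3, 0.3]
opening: 0.0202
```

Emit:
send_rows(series="0.63 0 0 0 0;0.63 0 0 0 0;0.63 0 0 0 0;0.63 0 0 0 0;0.63 0 0 0 0")

```text
clock: 10.98
eef_pos: [0.5347, 0.0739, 0.0233]
ee_rot: [-0.278, 1.571, -0.039]
contact_force: [-0.2, -0.2, -0.3]
opening: 0.032
```

Emit:
send_rows(series="0.63 -0.020 0 0 0;0.63 -0.040 0 0 0;0.63 -0.050 0 0 0;1 0 0 0 0;1 0 0 0 0")

```text
clock: 11.6
eef_pos: [0.5346, 0.0737, 0.1339]
ee_rot: [-0.658, 1.57, -0.42]
contact_force: [-0.1, 0.6, 0.2]
opening: 0.0003
```

```bash
python3 - <<'E'
from h import *
# press start at box y=10
t=np.radians(13.67); v=np.array([-np.sin(t),np.cos(t)]); b=np.array([.55345,-.0044])
p=b+v*.008
plan((*p,.06),13.7)
for n in("top","scene"):
    im,K,P=cam(n); 
    u=proj(K,P,(.534,.074,.03)); x,y=u.astype(int)
    cv2.imwrite(f"pics/j_{n}.png",cv2.resize(im[max(0,y-50):y+50,max(0,x-70):x+70],None,fx=5,fy=5,interpolation=cv2.INTER_CUBIC)[:,:,::-1])
E
```

```text
clock 11.6 tcp [0.5346 0.0737 0.1339] jaw 13.65 tiltx [ 0.001 -0.    -1.   ] F [-0.13  0.58  0.23] open 0.0003 q7 -0.29
shift now-axes mm [ 73.9 -72.3  -0.2] twist -0.05
shift after twist mm [ 73.9 -72.3  -0.2]
```

View pics/j_scene.png

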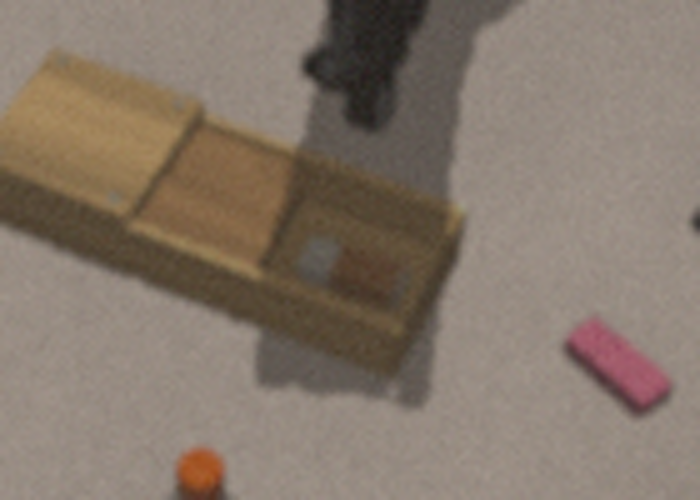

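View pics/j_top.png

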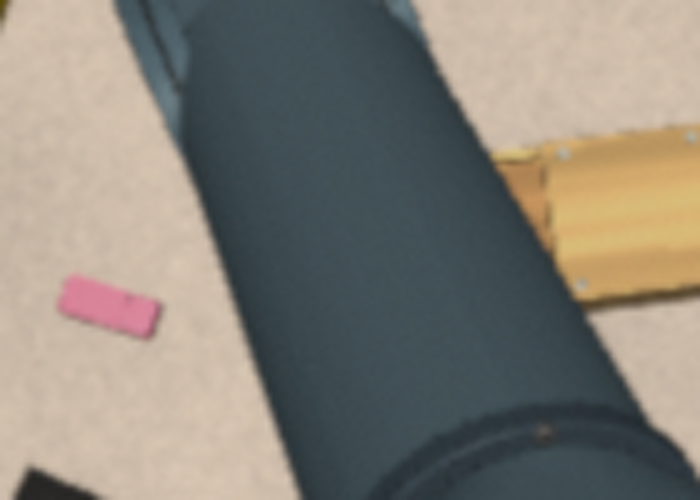

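The scene view shows the eraser lying flat in the compartment, white end at (320,260) in the crop, with the hand clear above. Next I go over the shutter.

Emit:
send_rows(series="1 0 -0.020 0 0;1 0 -0.030 0 0;1 0.010 -0.022 0 0;1 0.030 0 0 0;1 0.030 0 0 0;1 0.010 0 0 0;1 0 0 0 0")

```text
clock: 12.58
eef_pos: [0.5511, 0.0041, 0.0525]
ee_rot: [2.801, 1.569, 3.04]
contact_force: [-0.2, -0.4, 0.9]
opening: 0.0001
```

```bash
python3 - <<'E'
from h import *
t=np.radians(13.67); v=np.array([-np.sin(t),np.cos(t)]); b=np.array([.55345,-.0044])
plan((*(b+v*.008),.042),13.7)
E
```

```text
clock 12.575 tcp [0.5511 0.0041 0.0525] jaw 13.68 tiltx [-0.002  0.    -1.   ] F [-0.22 -0.36  0.87] open 0.0001 q7 -0.22
shift now-axes mm [10.5 -0.9  0.3] twist -0.02
shift after twist mm [10.5 -0.9  0.3]
```

Emit:
send_rows(series="1 0.005 0 0 0;1 0.004 0 0 0;1 0.001 0 0 0;1 0 0 0 0")

```text
clock: 13.08
eef_pos: [0.5518, 0.0039, 0.0434]
ee_rot: [-0.535, 1.571, -0.297]
contact_force: [0.3, -0.2, -1.8]
opening: -0.0003
```

Emit:
send_rows(series="1 0.0005 0 0 0;1 0 0 0 0")

```text
clock: 13.32
eef_pos: [0.5517, 0.004, 0.0429]
ee_rot: [-0.447, 1.571, -0.208]
contact_force: [0.1, -0.2, -0.2]
opening: -0.0004
```

Emit:
send_rows(series="1 0.0005 0 0 0;1 0 0 0 0")

```text
clock: 13.58
eef_pos: [0.5517, 0.004, 0.0423]
ee_rot: [2.954, 1.571, -3.091]
contact_force: [0.4, -0.2, -0.1]
opening: -0.0005
```

Emit:
send_rows(series="1 0.0005 0 0 0;1 0 0 0 0")

```text
clock: 13.82
eef_pos: [0.5516, 0.004, 0.0417]
ee_rot: [2.908, 1.571, -3.137]
contact_force: [0.1, 0.2, 0.0]
opening: 0.0001
```

Emit:
send_rows(series="1 0.0005 0 0 0;1 0 0 0 0")

```text
clock: 14.08
eef_pos: [0.5517, 0.004, 0.0412]
ee_rot: [2.904, 1.571, -3.14]
contact_force: [-0.1, -0.0, -0.1]
opening: 0.0
```

Emit:
send_rows(series="1 0.0005 0 0 0;1 0 0 0 0")

```text
clock: 14.32
eef_pos: [0.5516, 0.004, 0.0407]
ee_rot: [3.043, 1.571, -3.002]
contact_force: [0.7, -0.4, 0.4]
opening: -0.0
```

Emit:
send_rows(series="1 0.0005 0 0 0;1 0 0 0 0")

```text
clock: 14.58
eef_pos: [0.5517, 0.004, 0.0402]
ee_rot: [-3.047, 1.571, -2.809]
contact_force: [0.0, -0.1, -0.2]
opening: -0.0
```

Emit:
send_rows(series="1 0.0005 0 0 0;1 0 0 0 0")

```text
clock: 14.82
eef_pos: [0.5517, 0.0039, 0.0397]
ee_rot: [3.117, 1.571, -2.928]
contact_force: [0.2, 0.3, -0.1]
opening: 0.0002
```

Emit:
send_rows(series="1 0.0005 0 0 0;1 0 0 0 0")

```text
clock: 15.08
eef_pos: [0.5517, 0.0039, 0.0392]
ee_rot: [-2.907, 1.571, -2.668]
contact_force: [0.8, 0.1, 0.2]
opening: -0.0
```

Emit:
send_rows(series="1 0.0004 0 0 0;1 0 0 0 0")

```text
clock: 15.32
eef_pos: [0.5516, 0.0039, 0.0388]
ee_rot: [2.921, 1.571, -3.124]
contact_force: [-0.4, 0.1, 0.1]
opening: 0.0002
```

Emit:
send_rows(series="1 0.0004 0 0 0;1 0 0 0 0")

```text
clock: 15.58
eef_pos: [0.5516, 0.0039, 0.0384]
ee_rot: [3.072, 1.571, -2.973]
contact_force: [0.9, -0.8, 0.5]
opening: -0.0
```

Emit:
send_rows(series="1 0.0004 0 0 0;1 0 0 0 0")

```text
clock: 15.82
eef_pos: [0.5516, 0.004, 0.038]
ee_rot: [2.971, 1.571, -3.073]
contact_force: [-0.2, -0.0, -0.7]
opening: 0.0001
```

Emit:
send_rows(series="1 0.0004 0 0 0;1 0 0 0 0")

```text
clock: 16.08
eef_pos: [0.5516, 0.0039, 0.0376]
ee_rot: [3.094, 1.571, -2.95]
contact_force: [0.2, -0.4, 0.3]
opening: 0.0002
```

Emit:
send_rows(series="1 0.0004 0 0 0;1 0 0 0 0")

```text
clock: 16.32
eef_pos: [0.5517, 0.004, 0.0375]
ee_rot: [-0.965, 1.571, -0.726]
contact_force: [-0.8, 0.7, 2.6]
opening: -0.0001
```

Emit:
send_rows(series="1 0.0003 0 0 0;1 0 0 0 0")

```text
clock: 16.58
eef_pos: [0.5518, 0.004, 0.0374]
ee_rot: [-1.426, 1.57, -1.188]
contact_force: [-1.8, -0.2, 7.3]
opening: 0.0002
```

Emit:
send_rows(series="1 0.0001 0 0 0;1 0 0 0 0")

```text
clock: 16.82
eef_pos: [0.5517, 0.004, 0.0374]
ee_rot: [-1.503, 1.57, -1.264]
contact_force: [-2.3, -0.1, 8.6]
opening: 0.0002
```

Emit:
send_rows(series="1 0 0.001 0 0;1 0 0.001 0 0;1 0 0.001 0 0")

```text
clock: 17.2
eef_pos: [0.5515, 0.0052, 0.0374]
ee_rot: [-1.534, 1.568, -1.297]
contact_force: [-1.8, -4.1, 6.6]
opening: -0.0001
```

Emit:
send_rows(series="1 0.0001 0.001 0 0;1 0.0001 0.001 0 0;1 0 0.001 0 0")

```text
clock: 17.58
eef_pos: [0.5508, 0.0081, 0.0374]
ee_rot: [-1.527, 1.568, -1.289]
contact_force: [-2.1, -4.9, 9.0]
opening: -0.0004
```

Emit:
send_rows(series="1 0 0.002 0 0;1 0 0.002 0 0;1 0 0.002 0 0")

```text
clock: 17.95
eef_pos: [0.5494, 0.0139, 0.0374]
ee_rot: [-1.538, 1.568, -1.301]
contact_force: [-1.4, -3.6, 9.3]
opening: 0.0001
```

Emit:
send_rows(series="1 0 0.002 0 0;1 0 0.002 0 0;1 0 0.002 0 0;1 0 0.002 0 0")

```text
clock: 18.45
eef_pos: [0.5475, 0.0217, 0.0374]
ee_rot: [-1.526, 1.568, -1.289]
contact_force: [-2.1, -4.5, 8.4]
opening: -0.0002
```

```bash
python3 - <<'E'
from h import *
plan((.5343,.0742,.0374),13.7)
im,K,P=cam("scene"); 
u=proj(K,P,(.534,.05,.03)); x,y=u.astype(int)
cv2.imwrite("pics/k.png",cv2.resize(im[y-50:y+50,x-70:x+70],None,fx=5,fy=5,interpolation=cv2.INTER_CUBIC)[:,:,::-1])
E
```

```text
clock 18.45 tcp [0.5475 0.0217 0.0374] jaw 13.59 tiltx [ 0.001 -0.002 -1.   ] F [-2.07 -4.5   8.36] open -0.0002 q7 -0.27
shift now-axes mm [-0.1 54.1 -0.5] twist -0.11
shift after twist mm [-0.1 54.1 -0.4]
```

View pics/k.png

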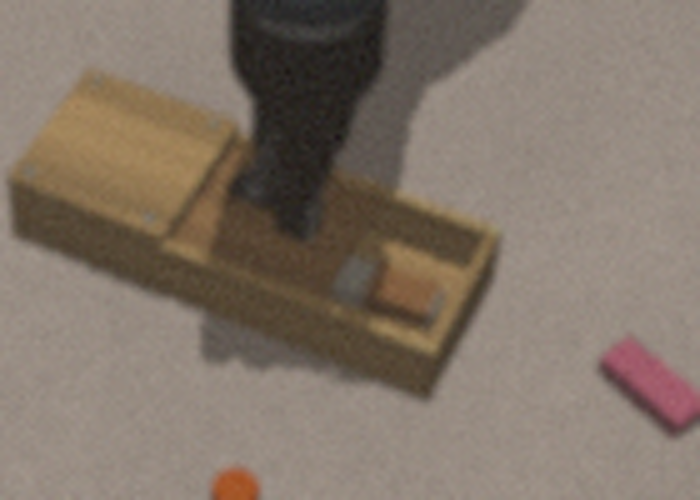

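The shutter follows: its front edge is now at about (360,250) in the crop, just reaching the eraser. Force is steady at about 9 N.

Emit:
send_rows(series="1 0 0.002 0 0;1 0 0.0025 0 0;1 0 0.0025 0 0;1 0 0.0025 0 0;1 0 0.0025 0 0")

```text
clock: 19.12
eef_pos: [0.5446, 0.0334, 0.0374]
ee_rot: [-1.55, 1.568, -1.313]
contact_force: [-1.2, -4.2, 9.7]
opening: -0.0002
```

Emit:
send_rows(series="1 0 0.0025 0 0;1 0 0.0025 0 0;1 0 0.0025 0 0;1 0 0.0025 0 0")

```text
clock: 19.62
eef_pos: [0.5423, 0.0432, 0.0374]
ee_rot: [-1.526, 1.568, -1.289]
contact_force: [-2.1, -3.3, 9.4]
opening: 0.0001
```

Emit:
send_rows(series="1 0 0.0025 0 0;1 0 0.0025 0 0;1 0 0.0025 0 0;1 0 0.0025 0 0")

```text
clock: 20.12
eef_pos: [0.5399, 0.0529, 0.0374]
ee_rot: [-1.523, 1.568, -1.286]
contact_force: [-0.3, -3.2, 10.0]
opening: -0.0002
```

Emit:
send_rows(series="1 0 0.0025 0 0;1 0 0.0025 0 0;1 0 0.0025 0 0;1 0 0.0025 0 0")

```text
clock: 20.62
eef_pos: [0.5376, 0.0627, 0.0374]
ee_rot: [-1.546, 1.568, -1.309]
contact_force: [-2.1, -4.4, 10.7]
opening: 0.0001
```

Emit:
send_rows(series="1 0 0.0025 0 0;1 0 0.0025 0 0;1 0 0.0025 0 0")

```text
clock: 21.0
eef_pos: [0.5358, 0.07, 0.0374]
ee_rot: [-1.539, 1.568, -1.302]
contact_force: [-2.1, -4.1, 9.0]
opening: -0.0001
```

Emit:
send_rows(series="1 0 0.0015 0 0;1 0 0.0015 0 0;1 0 0.0015 0 0")

```text
clock: 21.38
eef_pos: [0.5348, 0.0744, 0.0374]
ee_rot: [-1.513, 1.569, -1.276]
contact_force: [-1.8, -4.4, 9.7]
opening: -0.0
```

Emit:
send_rows(series="1 0 0.001 0 0;1 0 0.001 0 0")

```text
clock: 21.62
eef_pos: [0.5343, 0.0763, 0.0374]
ee_rot: [-1.526, 1.568, -1.289]
contact_force: [-1.6, -3.3, 9.4]
opening: 0.0002
```

Emit:
send_rows(series="1 0 0.001 0 0;1 0 0.001 0 0")

```text
clock: 21.88
eef_pos: [0.5338, 0.0782, 0.0374]
ee_rot: [-1.523, 1.569, -1.286]
contact_force: [-1.3, -4.3, 9.7]
opening: 0.0001
```

Emit:
send_rows(series="1 0 0.001 0 0;1 0 0.001 0 0")

```text
clock: 22.12
eef_pos: [0.5334, 0.0802, 0.0374]
ee_rot: [-1.511, 1.569, -1.274]
contact_force: [-1.9, -4.0, 9.0]
opening: 0.0
```

Emit:
send_rows(series="1 0 0.001 0 0;1 0 0.001 0 0")

```text
clock: 22.38
eef_pos: [0.5332, 0.0809, 0.0374]
ee_rot: [-1.585, 1.567, -1.349]
contact_force: [-0.5, -7.7, 8.7]
opening: 0.0001
```

Emit:
send_rows(series="1 0 0.001 0 0;1 0 0.001 0 0")

```text
clock: 22.62
eef_pos: [0.5331, 0.0831, 0.0374]
ee_rot: [-1.341, 1.567, -1.105]
contact_force: [0.8, -5.4, 7.3]
opening: 0.0001
```

Lateral force rose to 7.7 N and the tip then slipped, which means the shutter hit the end stop. I'll lift and check.

Emit:
send_rows(series="1 -0.003 0 0 0;1 -0.020 0 0 0;1 -0.050 0 0 0;1 -0.060 0 0 0;1 -0.060 0 0 0;1 0 0 0 0")

```text
clock: 23.38
eef_pos: [0.5347, 0.0871, 0.2357]
ee_rot: [-0.062, 1.561, 0.177]
contact_force: [0.1, -0.2, 0.1]
opening: -0.0001
```

```bash
python3 - <<'E'
from h import *
plan((.5343,.0742,.0374),13.7)
im,K,P=cam("scene"); 
u=proj(K,P,(.534,.05,.03)); x,y=u.astype(int)
cv2.imwrite("pics/l.png",cv2.resize(im[y-50:y+50,x-70:x+70],None,fx=5,fy=5,interpolation=cv2.INTER_CUBIC)[:,:,::-1])
E
```

```text
clock 23.375 tcp [0.5347 0.0871 0.2357] jaw 13.7 tiltx [ 0.01   0.002 -1.   ] F [ 0.08 -0.24  0.1 ] open -0.0001 q7 -0.23
shift now-axes mm [198.3 -12.3  -5.5] twist -0.0
shift after twist mm [198.3 -12.3  -5.5]
```

View pics/l.png

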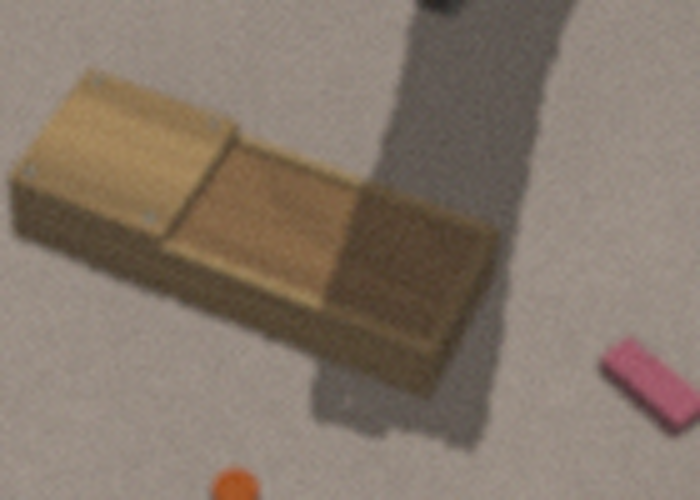

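Appears closed, but the hand's shadow covers the far end at (400,260), so I'll move aside for a clear look.

Emit:
send_rows(series="1 0 -0.040 0 0;1 0 -0.050 0 0;1 0 -0.050 0 0;1 0 -0.050 0 0;1 0 -0.030 0 0;1 0 0 0 0;1 0 0 0 0")

```text
clock: 24.3
eef_pos: [0.5831, -0.1266, 0.229]
ee_rot: [2.203, 1.569, 2.443]
contact_force: [-0.2, 1.0, 0.5]
opening: 0.0003
```

```bash
python3 - <<'E'
from h import *
print(bot.read_state()['joint_velocities'].round(3),bot.read_state()['eef_pos'])
out=[]
for n in("scene","top"):
    im,K,P=cam(n); u=proj(K,P,(.527,.09,.04)); x,y=u.astype(int)
    out.append(cv2.resize(im[y-35:y+35,x-25:x+25],None,fx=8,fy=8,interpolation=cv2.INTER_CUBIC))
cv2.imwrite("pics/m.png",np.hstack(out)[:,:,::-1])
E
```

```text
[-0.013 -0.009 -0.012  0.001  0.001 -0.     0.001] [ 0.58307631 -0.12659655  0.22900613]
```

View pics/m.png

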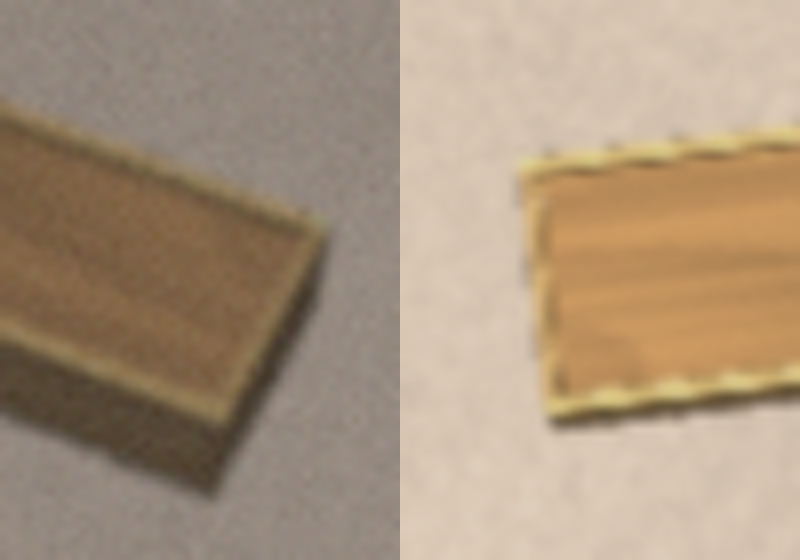

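Both views show the shutter reaching the end wall with no gap, in the scene view along (235,410)–(310,235) and in the top view along (545,180)–(560,395). The hand is clear, so I'm handing in.

```bash
python3 -c "
from station import bot
print(bot.sign_off())"
```

```text
the job is handed in; nothing more can be done
None
```

The eraser is in the box, the shutter is closed over it, and I handed the job in at about 24.4 s of the 58 s allowed. The hand-in reports no verdict.

- **Eraser:** I picked up the white eraser in the card sleeve from among the four look-alikes. I released it in the compartment, and a picture showed it lying flat there.
- **Shutter:** I felt its top by touch about 4.5 mm below the rim, then dragged it home with about 7–11 N of downward force. The sideways force rose to 7.7 N at the end and the fingertips then slipped, as expected at the end stop.
- **Last checks:** Both cameras showed no gap between the shutter and the end wall. The hand was about 0.23 m above the table with almost no force on it. No check failed or disagreed.
- **Not checked:** I did not measure the glue, pencils or notebooks again at the end. The force readings gave no sign of touching them.

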